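Set the air throttle valve with a bearing seat in its way

TASK

A red bearing seat has been left in the swing of the blue air valve's yellow lever: stand it, flange down, in the empty pocket of the grey parts tray. Then turn the lever shut until it meets its stop, and open it again until it lines up with the red pointer. Do not shift the pointer, the nuts, or the other things on the bench.

Things in the scene. Friction and masses are not known exactly. Their poses are not given: they have to be found in the camera images.
- seat: Red polymer bearing seat, loose, 140 g, standing upright on the bench just in front of the valve: round flange 64 dia x 10 at the bottom, round hub 40 dia above it up to 65 high. Origin: centre of its underside, z up. It may be gripped across the hub.
- tray_pocket (a point): Grey fixed parts tray, 200 x 130 outside, walls 4 thick and 26 high, floor 4 thick, split in two across its length. The point is the centre of the floor of the empty pocket (94 x 122 inside); z up, x along the tray towards the other pocket, which holds three locknuts.
- valve_axis (a point): Point on the valve's turning axis at mid-height of the lever. z: the axis, outwards, leaning 35 degrees from vertical towards the robot; -x: where the lever points when shut (down the slope); -y: where it points at 90 degrees open. Blue wedge pedestal, fixed, 130 x 110; its sloping face (100 x 100) is 45 below this point along z, its front foot level 30 nearer the robot.
- lever (a joint): Opening of the valve, rad: 0 shut, against its stop (lever points down the slope); grows anticlockwise as seen looking at the face, up to 1.57. Stiff: about 0.25 N m, and it stays where it is left.
- lever_grip (a point): Middle of the lever's yellow sleeve, 85 from the turning axis. Sleeve 60 long (55 to 115 from the axis), 16 wide (across the lever, in the plane of its swing), 18 high along the axis. The point's -x axis runs out along the lever, z is the turning axis outwards.
- pointer (a joint): Angle of the red pointer about the same axis, rad, with the same zero and sense as the lever: the lever must end at this value.
- pointer_tip (a point): Tip of the red pointer, 56 from the axis; it lies below the lever, its centre 16.5 lower along the axis, 5 thick. -x runs out along the pointer. Held by friction only.
- vise: Small green steel vise, fixed, empty, 165 x 90 x 95 high; on the other side of the valve from the tray. Origin: centre of its underside; its tommy bar is at -x, 92 out and 60 up.
- tin: Yellow grease tin, loose, 72 dia x 75 high, standing between robot and valve. Origin: centre of its underside.
- shaft: Steel idler shaft lying on the bench, 260 long, 25 dia, along its x. Origin: under its middle.
- hammer: Copper hammer lying on the bench, 280 long, along its x. Origin: under it.
- nut0: Black steel locknut, 42 dia x 10, lying in the tray's far pocket. Origin: centre of its underside.
- nut1: A like locknut.
- nut2: A like locknut.
Not all that is in view belongs to the job. Several things look just like the seat: the one meant starts farthest to the robot's right. Leave any purple look-alike of the part that bears tray_pocket alone.

How it is judged:
On the way, in this order (a step that is already met when the one before it is completed fails the run):
1. the bearing seat stands upright on the floor of the tray's empty pocket, let go (x of seat in the frame of tray_pocket between -0.025 and 0.025 m and y of seat in the frame of tray_pocket between -0.036 and 0.036 m and z of seat in the frame of tray_pocket between -0.006 and 0.006 m and angle between seat's own z axis and vertical below 0.12 rad and contact force between the fingers and seat below 0.2 N), for 0.2 s.
2. the lever is shut, within 0.035 rad of its stop (value of joint lever below 0.035 rad), for 0.2 s.
At the end, for the whole second after the job is handed in: The lever points the same way as the red pointer within 0.07 rad (4 degrees) and is at rest; the bearing seat stands upright (within 0.12 rad) at rest on the floor of the tray's empty pocket (x of seat in the frame of tray_pocket between -0.025 and 0.025 m and y of seat in the frame of tray_pocket between -0.036 and 0.036 m and z of seat in the frame of tray_pocket between -0.006 and 0.006 m and angle between seat's own z axis and vertical below 0.12 rad and angle between the x axis of lever_grip and the x axis of pointer_tip, either way round below 0.07 rad and linear speed of seat below 0.02 m/s and velocity of joint lever between -0.02 and 0.02 rad/s); the robot touches nothing.
It fails at once if the pointer's tip is shifted by more than 6 mm (distance of pointer_tip from where it was at the start of the episode above 0.006 m).
It fails at once if the tin, shaft or hammer is moved more than 30 mm (distance of any of tin, shaft, hammer from where it was at the start of the episode above 0.03 m).
It fails at once if a locknut is moved more than 30 mm (distance of any of nut0, nut1, nut2 from where it was at the start of the episode above 0.03 m).
It also fails if it takes over 61 s, if anything falls off the work surface, if the arm or the gripper's body presses on something with over 40 N, if the wrist force passes 120 N, or if a joint passes its speed limit or range.

ROBOT

A 6-joint arm with a two-finger parallel gripper is mounted at the origin on the work surface. World frame = base frame: x ahead of the robot, y to its left, z up, the work surface at z = 0. Lengths are in m, angles in rad, forces in N, time in s.
With the tool pointing down it reaches from about 0.35 to 0.775 m from the base axis. Payload 7.3 kg.
Tool frame: the origin (TCP) lies on the front face of the gripper's body, between the roots of the fingers; the fingertips stand ahead of it and the grasp point (between the pads) lies 47 mm ahead of it (finger_overhang is the z of the fingertips in the tool frame, in m); z points along the fingers, y is the line along which they close (so a half turn about z gives the same grasp; the last joint's range is limited). The gripper opens to 92 mm and grips with 3 to 60 N. Pads are 19 mm wide; open, the fingers measure 130 mm over their backs; the gripper's body (75 mm by 190 mm) begins 47 mm behind the grasp point.
Start: joints at [-1.32, 0.342, 1.524, -0, 1.275, -0.146], TCP at [0.203, -0.484, 0.292] pointing down, gripper open.
Joint ranges: [-2.53, 2.53], [-0.77, 2.02], [0.04, 2.7], [-1, 4.14], [0.28, 2.66], [-3.11, 3.11]. Speed limits (rad/s): [2.57, 2.57, 3.14, 3.14, 3.14, 3.14].

INTERFACE

Orientations are given as [roll, pitch, yaw] about the fixed x, y, z axes, in that order (R = Rz(yaw) Ry(pitch) Rx(roll)).
In Python, from cell import * gives the robot as it stands. The module is installed in compiled form; this text tells all that it offers.
- The arm moves only by the tool arm_command, never from a script. Its argument "series" is a list of rows, each an object of numbers: "x", "y", "z": the shift along the tool's x, y, z in mm; "rx", "ry", "rz": the turn, a rotation vector about the tool's x, y, z in degrees. A call has 1 to 20 rows; each row is the pose to reach, as a shift and turn from the pose commanded when the call began, along the tool's axes at that moment; what a row does not reach only later rows make up. A row lasts 1/10 s, in which the tool goes at most 50 mm and 8.59 degrees, less where a joint would pass 70% of its speed; a pose out of reach is approached as far as the arm can. A call with a gripper value outside its range is refused whole. "hand" is the finger opening in mm, from 0 to 91.8, set as the call begins (left out, the last holds). The fingers move at their own pace and stop on an object; "squeeze" is the grip in N (left out, the last holds). Time passes only in rows, so rows that repeat a pose let the fingers close. It gives the time, the measured TCP pose, the force, the opening and the grip force at its end, in the units of the state.
- observe(): the state, without advancing time (a new reading comes with each control period).
- read_camera(name): name is "scene" or "top" or "wrist"; returns a dict with "pixels" (480x640x3 uint8, blue, green, red), "K" (3x3 intrinsics, pixels), "rvec" (rotation vector, rad) and "tvec" (3), from world to camera coordinates, as OpenCV has them. Camera axes: x right, y down, z forward; pixel columns grow to the right and rows downward; lengths in m; the calibration is good to about 2 mm. A picture is of the moment at which its call begins. There is no depth.
- hand_in(): hands the job in; it is judged then, once.
Trained networks look in a picture, given as the dict that the camera call returned (one of the last four; its "shot" number tells which), for a name from the list of things; names that differ only in an ending like _2 or _b are one class to them, and where a whole thing is asked for, a point or a joint stands for the part that bears it (a point fixed in the world has none). Each returns a list of dicts, best first, with "confidence" (0 to 1); they miss things now and then, are a little off and sometimes report something else, mostly with a low value. They report only what shows in the picture. A call takes as long as a camera call. They do not tell look-alikes from the thing itself.
- boxes_of(picture, query): "point" ([x, y, z] in m, in world coordinates, good to about 4 mm: the middle of the surface that is visible of it).
- trace(picture, query): "pixels" (480x640 bool, what is visible of it).
- mark_of(picture, query): "point" ([x, y, z] in m, in world coordinates, good to about 4 mm: a listed point, or the origin of a listed thing).
The state is a dict: "time": time; "qpos": joint angles; "qvel": joint speeds; "joint_efforts": joint torques, N m; "tool_pos": TCP position; "tool_rot": TCP orientation; "contact_force": force on the tool from outside, world axes, zero at the start; "torque": the same for the moment, N m; "opening": finger opening in m; "grip_force": force on a finger pad.
Only numpy, scipy, OpenCV 4.12 (cv2) and the standard library are available. Lean on these libraries where they do the work, as an engineer would, in place of code of your own. Each camera call takes 0.05 s, during which the arm holds its last target. There are 200 camera calls.

## Working session

There is one attempt and no reset: what is moved stays moved. The work goes in short steps, Python scripts to look and compute and a tool call to move; the robot and the scene stay as the last step left them, time stands still between calls to the robot, and variables do not carry over. Pictures are saved under pics/ and viewed, at most 13 in all, crops included, and the job is handed in when it is done.

Besides the shell and the picture viewer there is one more tool, called after ">>>" by a JSON object that holds its "op" and its "data", one argument or row to a line. arm_command: Moves the arm, as the interface text tells. Its arguments: {"type":"object","properties":{"series":{"type":"array"},"hand":{"type":"number"},"squeeze":{"type":"number"}},"required":["series"]}

```bash
mkdir -p pics; cat > h.py <<'E'
from cell import *
import numpy as np, cv2
from scipy.spatial.transform import Rotation as R
np.set_printoptions(precision=4,suppress=True)
def proj(p,P):
    return cv2.projectPoints(np.array(P,float).reshape(-1,3),p["rvec"],p["tvec"],p["K"],None)[0].reshape(-1,2)
def look(c,qs):
    p=read_camera(c)
    for q in qs:
        for d in mark_of(p,q): print(c,q,round(d["confidence"],2),np.array(d["point"]),proj(p,d["point"])[0].round())
    return p
E
python3 - <<'E'
from h import *
print(observe())
Q=["seat","tray_pocket","valve_axis","lever_grip","pointer_tip","vise","tin","shaft","hammer","nut0"]
for c in("scene","top"):
    p=look(c,Q); cv2.imwrite(f"pics/{c}0.png",p["pixels"])
E
```

```text
{'time': 0.0, 'qpos': array([-1.32  ,  0.3427,  1.525 , -0.    ,  1.2754, -0.146 ]), 'qvel': array([ 0.0012, -0.001 ,  0.0015, -0.0027,  0.0012, -0.0005]), 'joint_efforts': array([ -0.001 , -43.1249, -24.4216,   0.0717,   0.056 ,  -0.0001]), 'tool_pos': array([ 0.2028, -0.4839,  0.2915]), 'tool_rot': array([-3.14  , -0.0002,  0.3968]), 'contact_force': array([ 0.3022, -0.4382, -0.1145]), 'torque': array([-0.0615, -0.0162, -0.0401]), 'grip_force': 0.0, 'opening': 0.09181403090605102}
scene seat 0.92 [ 0.538   0.0194 -0.0017] [297. 299.]
scene seat 0.74 [0.5336 0.1572 0.0006] [347. 327.]
scene tray_pocket 0.8 [0.1312 0.3263 0.0043] [502. 267.]
scene tray_pocket 0.65 [0.4505 0.3103 0.0039] [433. 340.]
scene valve_axis 0.8 [0.636  0.0197 0.1062] [262. 285.]
scene lever_grip 0.88 [ 0.6228 -0.0582  0.1098] [240. 263.]
scene pointer_tip 0.55 [ 0.6151 -0.0187  0.0789] [257. 281.]
scene vise 0.82 [ 0.5211 -0.2808 -0.002 ] [217. 243.]
scene tin 0.56 [0.3795 0.0801 0.0039] [361. 274.]
scene shaft 0.76 [ 0.4211 -0.4902  0.0013] [198. 199.]
scene shaft 0.6 [0.5777 0.3341 0.0064] [411. 388.]
scene
[... 403 characters left out ...]
200. 230.]
top tray_pocket 0.56 [0.1374 0.3262 0.0044] [190. 343.]
top valve_axis 0.92 [0.6419 0.0245 0.1116] [301. 155.]
top lever_grip 0.81 [ 0.6218 -0.056   0.1107] [332. 163.]
top pointer_tip 0.57 [0.524  0.336  0.0016] [191. 204.]
top pointer_tip 0.4 [ 0.612  -0.0212  0.0783] [318. 169.]
top vise 0.66 [ 0.5165 -0.2807 -0.0023] [409. 210.]
top tin 0.72 [ 0.3777  0.0766 -0.    ] [282. 257.]
top shaft 0.93 [ 0.4189 -0.4933  0.0014] [485. 244.]
top shaft 0.64 [0.4518 0.3086 0.0036] [200. 230.]
top hammer 0.95 [ 0.5087  0.4999 -0.0026] [133. 209.]
top nut0 0.47 [0.5331 0.2806 0.0014] [211. 201.]
top nut0 0.46 [0.5703 0.3326 0.0016] [193. 188.]
top nut0 0.42 [0.5256 0.3351 0.0034] [191. 203.]
```

View pics/scene0.png

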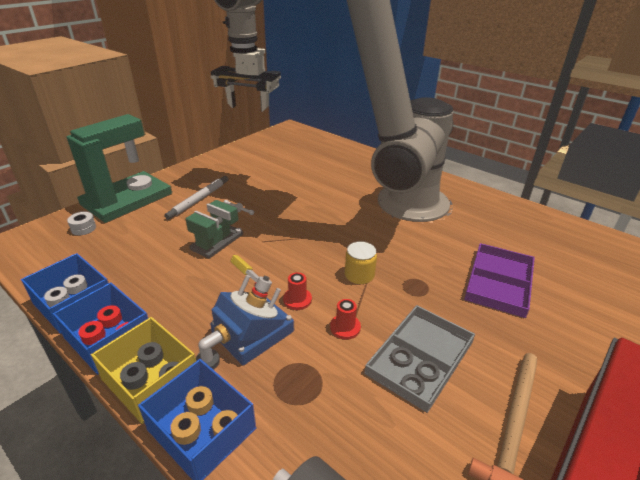

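View pics/top0.png

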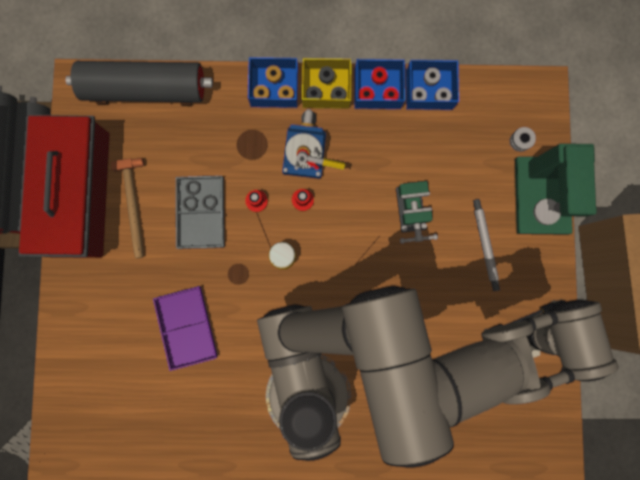

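The scene picture shows the target seat at px (297,290), right of its look-alike at (347,318). The lever points right (240,263), and the grey tray is at (420,355), with its empty pocket nearer the robot. The top view agrees. I'll move above the seat next for a wrist view.

```bash
cat >> h.py <<'E'
def delta(pos,rot=None,P0=None,R0=None):
    """shift (mm) and rotvec (deg) in current tool axes to reach pose"""
    s=observe(); p0=s["tool_pos"] if P0 is None else np.array(P0)
    R0=R.from_euler("xyz",s["tool_rot"]) if R0 is None else R0
    Rt=R0 if rot is None else rot
    print("xyz",(R0.inv().apply(np.array(pos)-p0)*1e3).round(1),"r",(R0.inv()*Rt).as_rotvec(degrees=True).round(2))
DOWN=R.from_euler("xyz",[np.pi,0,0])
E
python3 - <<'E'
from h import *
delta([.53,.023,.26],DOWN)
E
```

```text
xyz [ 497.7 -341.4   32.2] r [ 0.   -0.   22.73]
```

>>> {"op": "arm_command", "data": {
  "series": [
    {"x":498,"y":-341,"z":32,"rz":22.7},
    {"x":498,"y":-341,"z":32,"rz":22.7},
    {"x":498,"y":-341,"z":32,"rz":22.7},
    {"x":498,"y":-341,"z":32,"rz":22.7},
    {"x":498,"y":-341,"z":32,"rz":22.7},
    {"x":498,"y":-341,"z":32,"rz":22.7},
    {"x":498,"y":-341,"z":32,"rz":22.7},
    {"x":498,"y":-341,"z":32,"rz":22.7},
    {"x":498,"y":-341,"z":32,"rz":22.7},
    {"x":498,"y":-341,"z":32,"rz":22.7},
    {"x":498,"y":-341,"z":32,"rz":22.7},
    {"x":498,"y":-341,"z":32,"rz":22.7},
    {"x":498,"y":-341,"z":32,"rz":22.7},
    {"x":498,"y":-341,"z":32,"rz":22.7},
    {"x":498,"y":-341,"z":32,"rz":22.7},
    {"x":498,"y":-341,"z":32,"rz":22.7},
    {"x":498,"y":-341,"z":32,"rz":22.7},
    {"x":498,"y":-341,"z":32,"rz":22.7}
  ]
}}

```text
invalid input
```

```bash
python3 - <<'E'
from h import *
s=observe();print(s["time"],s["tool_pos"],s["tool_rot"])
for i in range(2): p=look("wrist",["seat","valve_axis","lever_grip","pointer_tip","tin"])
cv2.imwrite("pics/w1.png",p["pixels"])
E
```

```text
1.1 [ 0.2029 -0.4842  0.2922] [ 3.1415 -0.      0.3968]
```

View pics/w1.png

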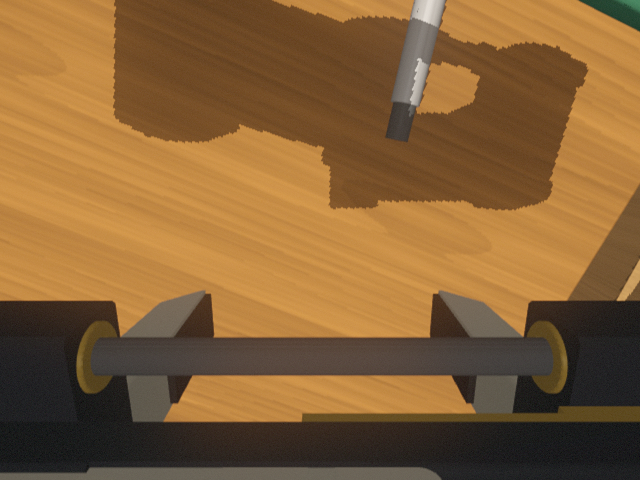

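The wrist view still shows the start position (shaft end at (410,80)), so the move was refused. I'll retry with all six keys.

>>> {"op": "arm_command", "data": {
  "series": [
    {"x":50,"y":-34,"z":3,"rx":0,"ry":0,"rz":2}
  ]
}}

```text
time: 1.8
tool_pos: [0.2286, -0.4455, 0.2896]
tool_rot: [3.139, 0.001, 0.357]
contact_force: [2.0, 0.1, 0.3]
opening: 0.0919
grip_force: 0.0
```

```bash
python3 - <<'E'
from h import *
delta([.53,.023,.26],DOWN)
E
```

```text
xyz [ 446.  -333.9   28.1] r [ 0.17  0.05 20.43]
```

>>> {"op": "arm_command", "data": {
  "series": [
    {"x":440,"y":-334,"z":28,"rx":0,"ry":0,"rz":20.5},
    {"x":440,"y":-334,"z":28,"rx":0,"ry":0,"rz":20.5},
    {"x":440,"y":-334,"z":28,"rx":0,"ry":0,"rz":20.5},
    {"x":440,"y":-334,"z":28,"rx":0,"ry":0,"rz":20.5},
    {"x":440,"y":-334,"z":28,"rx":0,"ry":0,"rz":20.5},
    {"x":440,"y":-334,"z":28,"rx":0,"ry":0,"rz":20.5},
    {"x":440,"y":-334,"z":28,"rx":0,"ry":0,"rz":20.5},
    {"x":440,"y":-334,"z":28,"rx":0,"ry":0,"rz":20.5},
    {"x":440,"y":-334,"z":28,"rx":0,"ry":0,"rz":20.5},
    {"x":440,"y":-334,"z":28,"rx":0,"ry":0,"rz":20.5},
    {"x":440,"y":-334,"z":28,"rx":0,"ry":0,"rz":20.5},
    {"x":440,"y":-334,"z":28,"rx":0,"ry":0,"rz":20.5},
    {"x":440,"y":-334,"z":28,"rx":0,"ry":0,"rz":20.5},
    {"x":440,"y":-334,"z":28,"rx":0,"ry":0,"rz":20.5}
  ]
}}

```text
time: 3.2
tool_pos: [0.5229, 0.0251, 0.2616]
tool_rot: [3.141, 0.001, 0.004]
contact_force: [-0.4, 0.1, -0.0]
opening: 0.0917
grip_force: 0.0
```

```bash
python3 - <<'E'
from h import *
s=observe();print(s["time"],s["tool_pos"],s["tool_rot"])
for i in range(2): p=look("wrist",["seat","valve_axis","lever_grip","pointer_tip"])
cv2.imwrite("pics/w2.png",p["pixels"])
s=observe();print(s["time"],s["tool_pos"],s["tool_rot"])
E
```

```text
3.2 [0.5229 0.0251 0.2616] [3.141  0.0008 0.0041]
wrist seat 0.97 [0.5441 0.0273 0.0002] [319. 195.]
wrist seat 0.89 [0.5418 0.1495 0.    ] [178. 197.]
wrist valve_axis 0.25 [ 0.5436  0.0273 -0.0022] [319. 195.]
wrist lever_grip 0.83 [ 0.6221 -0.0587  0.1059] [469.  85.]
wrist pointer_tip 0.83 [ 0.6137 -0.02    0.0761] [392. 104.]
wrist seat 0.96 [0.5438 0.0265 0.0016] [319. 196.]
wrist seat 0.84 [ 0.5381  0.1508 -0.0011] [177. 201.]
wrist lever_grip 0.64 [ 0.6215 -0.0595  0.1042] [468.  87.]
wrist pointer_tip 0.7 [ 0.6119 -0.0182  0.0788] [388. 107.]
3.7 [0.5233 0.0255 0.2619] [ 3.1415 -0.0002  0.0035]
```

View pics/w2.png

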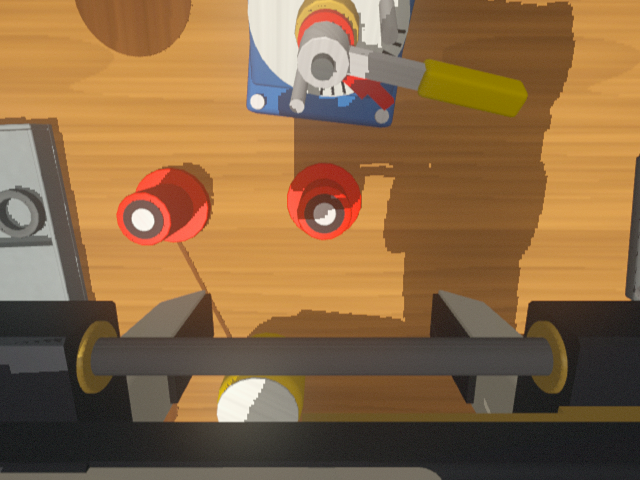

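The wrist view shows the target seat flange at (324,200), the lever sleeve at (472,88) and the red pointer tip at (385,97). The valve is yawed by about 7 degrees. Descend to grip the hub.

```bash
python3 - <<'E'
from h import *
delta([.5425,.0255,.096],DOWN)
E
```

```text
xyz [ 19.1  -0.  165.9] r [ 0.01 -0.01  0.2 ]
```

>>> {"op": "arm_command", "data": {
  "series": [
    {"x":19,"y":0,"z":50,"rx":0,"ry":0,"rz":0},
    {"x":19,"y":0,"z":100,"rx":0,"ry":0,"rz":0},
    {"x":19,"y":0,"z":140,"rx":0,"ry":0,"rz":0},
    {"x":19,"y":0,"z":166,"rx":0,"ry":0,"rz":0},
    {"x":19,"y":0,"z":166,"rx":0,"ry":0,"rz":0}
  ]
}}

```text
time: 4.2
tool_pos: [0.5401, 0.026, 0.0922]
tool_rot: [-3.141, 0.008, 0.004]
contact_force: [-0.7, 0.4, -0.0]
opening: 0.0919
grip_force: 0.0
```

>>> {"op": "arm_command", "data": {
  "series": [
    {"x":0,"y":0,"z":0,"rx":0,"ry":0,"rz":0},
    {"x":0,"y":0,"z":0,"rx":0,"ry":0,"rz":0},
    {"x":0,"y":0,"z":0,"rx":0,"ry":0,"rz":0},
    {"x":0,"y":0,"z":0,"rx":0,"ry":0,"rz":0},
    {"x":0,"y":0,"z":0,"rx":0,"ry":0,"rz":0},
    {"x":0,"y":0,"z":0,"rx":0,"ry":0,"rz":0}
  ],
  "hand": 25,
  "squeeze": 25
}}

```text
time: 4.8
tool_pos: [0.5425, 0.0258, 0.0962]
tool_rot: [3.141, -0.001, 0.004]
contact_force: [-0.5, -0.5, -0.2]
opening: 0.0485
grip_force: 0.0
```

>>> {"op": "arm_command", "data": {
  "series": [
    {"x":0,"y":0,"z":0,"rx":0,"ry":0,"rz":0},
    {"x":0,"y":0,"z":0,"rx":0,"ry":0,"rz":0},
    {"x":0,"y":0,"z":0,"rx":0,"ry":0,"rz":0}
  ]
}}

```text
time: 5.1
tool_pos: [0.5426, 0.0256, 0.096]
tool_rot: [3.141, -0.0, 0.004]
contact_force: [-0.7, -1.2, 3.6]
opening: 0.04
grip_force: 25.0
```

>>> {"op": "arm_command", "data": {
  "series": [
    {"x":-10,"y":0,"z":-40,"rx":0,"ry":0,"rz":0},
    {"x":-20,"y":0,"z":-85,"rx":0,"ry":0,"rz":0},
    {"x":-20,"y":0,"z":-120,"rx":0,"ry":0,"rz":0},
    {"x":-20,"y":0,"z":-120,"rx":0,"ry":0,"rz":0},
    {"x":-20,"y":0,"z":-120,"rx":0,"ry":0,"rz":0}
  ]
}}

```text
time: 5.6
tool_pos: [0.5223, 0.026, 0.2158]
tool_rot: [-3.142, -0.001, 0.004]
contact_force: [0.3, 0.5, -2.2]
opening: 0.0393
grip_force: 25.0
```

```bash
python3 - <<'E'
from h import *
for c in("scene","top","scene","top"): p=look(c,["tray_pocket","valve_axis","lever_grip","pointer_tip"])
s=observe();print(s["time"],s["opening"],s["tool_pos"])
delta([.45,.31,.216],DOWN); delta([.45,.31,.101],DOWN)
E
```

```text
scene tray_pocket 0.96 [0.4494 0.308  0.0041] [432. 339.]
scene valve_axis 0.95 [0.6357 0.0211 0.1086] [263. 284.]
scene valve_axis 0.25 [0.5184 0.025  0.1171] [304. 254.]
scene lever_grip 0.65 [ 0.6242 -0.0599  0.1066] [240. 265.]
scene pointer_tip 0.46 [ 0.6134 -0.0195  0.0822] [258. 280.]
top tray_pocket 0.61 [0.4521 0.3079 0.0041] [200. 229.]
top valve_axis 0.69 [0.6417 0.022  0.1129] [302. 155.]
top valve_axis 0.58 [ 0.5087  0.5015 -0.0029] [133. 209.]
top lever_grip 0.53 [ 0.6207 -0.0554  0.1111] [331. 163.]
scene tray_pocket 0.75 [0.4507 0.3094 0.0023] [433. 341.]
scene tray_pocket 0.57 [0.1319 0.3244 0.0024] [501. 267.]
scene lever_grip 0.93 [ 0.6245 -0.0595  0.1085] [239. 264.]
scene pointer_tip 0.57 [ 0.6116 -0.0177  0.0814] [259. 280.]
top valve_axis 0.84 [0.6418 0.0207 0.1108] [303. 155.]
top lever_grip 0.39 [ 0.625  -0.0548  0.1116] [331. 161.]
6.6 0.03951734284962957 [0.5224 0.0258 0.2158]
xyz [ -71.2 -284.5   -0.3] r [ 0.01 -0.01  0.23]
xyz [ -71.3 -284.5  114.7] r [ 0.01 -0.01  0.23]
```

>>> {"op": "arm_command", "data": {
  "series": [
    {"x":-12,"y":-48,"z":0,"rx":0,"ry":0,"rz":0.2},
    {"x":-24,"y":-96,"z":0,"rx":0,"ry":0,"rz":0.2},
    {"x":-36,"y":-144,"z":0,"rx":0,"ry":0,"rz":0.2},
    {"x":-48,"y":-192,"z":0,"rx":0,"ry":0,"rz":0.2},
    {"x":-60,"y":-240,"z":0,"rx":0,"ry":0,"rz":0.2},
    {"x":-71,"y":-284,"z":0,"rx":0,"ry":0,"rz":0.2},
    {"x":-71,"y":-284,"z":0,"rx":0,"ry":0,"rz":0.2},
    {"x":-71,"y":-284,"z":40,"rx":0,"ry":0,"rz":0.2},
    {"x":-71,"y":-284,"z":75,"rx":0,"ry":0,"rz":0.2},
    {"x":-71,"y":-284,"z":100,"rx":0,"ry":0,"rz":0.2},
    {"x":-71,"y":-284,"z":110,"rx":0,"ry":0,"rz":0.2},
    {"x":-71,"y":-284,"z":115,"rx":0,"ry":0,"rz":0.2},
    {"x":-71,"y":-284,"z":115,"rx":0,"ry":0,"rz":0.2},
    {"x":-71,"y":-284,"z":115,"rx":0,"ry":0,"rz":0.2}
  ]
}}

```text
time: 8.0
tool_pos: [0.4511, 0.3097, 0.1019]
tool_rot: [-3.141, -0.002, 0.0]
contact_force: [0.2, 0.5, -0.8]
opening: 0.0398
grip_force: 25.0
```

>>> {"op": "arm_command", "data": {
  "series": [
    {"x":0,"y":0,"z":0,"rx":0,"ry":0,"rz":0},
    {"x":0,"y":0,"z":0,"rx":0,"ry":0,"rz":0},
    {"x":0,"y":0,"z":0,"rx":0,"ry":0,"rz":0},
    {"x":0,"y":0,"z":0,"rx":0,"ry":0,"rz":0},
    {"x":0,"y":0,"z":0,"rx":0,"ry":0,"rz":0}
  ],
  "hand": 65
}}

```text
time: 8.5
tool_pos: [0.4503, 0.3095, 0.1008]
tool_rot: [-3.142, -0.0, 0.001]
contact_force: [-0.2, 0.7, -0.1]
opening: 0.0645
grip_force: 0.0
```

>>> {"op": "arm_command", "data": {
  "series": [
    {"x":0,"y":0,"z":-40,"rx":0,"ry":0,"rz":0},
    {"x":0,"y":0,"z":-90,"rx":0,"ry":0,"rz":0},
    {"x":0,"y":0,"z":-140,"rx":0,"ry":0,"rz":0},
    {"x":0,"y":0,"z":-140,"rx":0,"ry":0,"rz":0}
  ]
}}

```text
time: 8.9
tool_pos: [0.4528, 0.3109, 0.2479]
tool_rot: [-3.136, -0.012, 0.001]
contact_force: [0.3, 0.6, 0.4]
opening: 0.0652
grip_force: 0.0
```

```bash
python3 - <<'E'
from h import *
p=look("wrist",["seat","tray_pocket","nut0"])
p=look("scene",["seat","tray_pocket","pointer_tip"])
cv2.imwrite("pics/s3.png",p["pixels"])
s=observe();print(s["time"],s["opening"],s["tool_pos"])
E
```

```text
wrist seat 0.91 [0.4538 0.3136 0.006 ] [320. 226.]
wrist seat 0.62 [ 0.5104  0.4972 -0.0038] [ 98. 156.]
wrist seat 0.61 [ 0.5371  0.1518 -0.0037] [521. 122.]
wrist tray_pocket 0.21 [0.4516 0.3147 0.0044] [318. 228.]
wrist nut0 0.95 [0.5304 0.3402 0.0043] [286. 131.]
wrist nut0 0.75 [0.5709 0.334  0.0079] [293.  75.]
wrist nut0 0.67 [0.5337 0.2812 0.008 ] [361. 126.]
scene seat 0.67 [0.4471 0.3101 0.0011] [434. 340.]
scene seat 0.59 [ 0.5337  0.1564 -0.0008] [347. 328.]
scene tray_pocket 0.96 [0.1349 0.328  0.003 ] [502. 268.]
scene tray_pocket 0.86 [0.4515 0.3121 0.0034] [434. 341.]
scene tray_pocket 0.73 [ 0.5276  0.3381 -0.0015] [426. 374.]
scene pointer_tip 0.67 [0.6396 0.0202 0.1107] [261. 284.]
scene pointer_tip 0.49 [ 0.6153 -0.0194  0.082 ] [257. 280.]
9.3 0.06490305145163124 [0.4499 0.3093 0.2394]
```

View pics/s3.png

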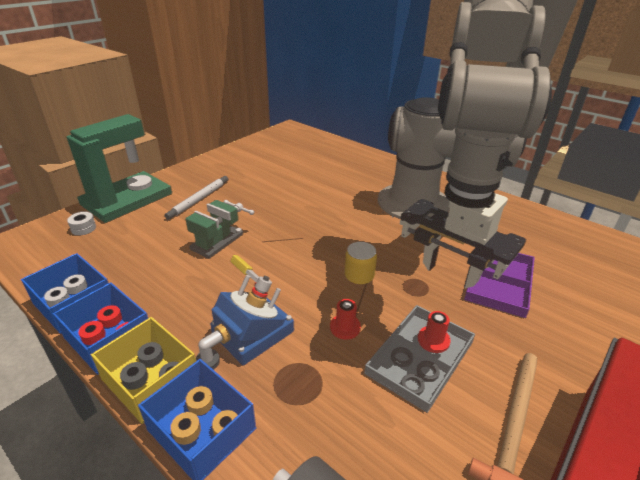

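The seat stands upright in the near pocket at (436,335), and the fingers are clear of it. Next is a view straight along the valve axis.

```bash
cat >> h.py <<'E'
PSI=np.radians(-7.)
def setpsi(psi):
    # valve frame (columns x,y,z in world): z leans 35deg towards -x
    return R.from_euler("z",psi)*R.from_euler("y",-np.radians(35))
AX=np.array([.639,.0215,.1105])
FLIP=R.from_euler("x",np.pi)
def toolrot(th,V): return V*R.from_euler("z",th)*FLIP
E
python3 - <<'E'
import cell
from h import *
print([n for n in dir(cell) if not n.startswith("_")], getattr(cell,"finger_overhang",None))
p=read_camera("wrist");s=observe();print(s["time"],s["qpos"])
Rc=R.from_rotvec(np.ravel(p["rvec"]));c=-Rc.inv().apply(np.ravel(p["tvec"]))
Rt=R.from_euler("xyz",s["tool_rot"])
off=Rt.inv().apply(c-s["tool_pos"]);print("cam in tool",off,(Rt.inv()*Rc.inv()).as_matrix(),p["K"])
V=setpsi(PSI);rt=toolrot(0,V);print(V.as_matrix())
tcp=AX+V.apply([-.02-off[0],0,.18]);print("target",tcp)
delta(tcp,rt)
E
```

```text
['IKError', 'boxes_of', 'finger_overhang', 'hand_in', 'mark_of', 'observe', 'read_camera', 'trace'] 0.0655
9.35 [ 0.4619  0.4279  1.5448 -0.0001  1.1711  2.0322]
cam in tool [ 0.0722  0.0003 -0.0925] [[-0.     -0.9624 -0.2718]
 [ 1.     -0.0001  0.0004]
 [-0.0004 -0.2718  0.9624]] [[409.0054   0.     321.4955]
 [  0.     409.0054 248.9713]
 [  0.       0.       1.    ]]
[[ 0.813   0.1219 -0.5693]
 [-0.0998  0.9925  0.0699]
 [ 0.5736 -0.      0.8192]]
target [0.4616 0.0433 0.2051]
xyz [ 11.5 266.   34.8] r [-2.08 35.06  6.83]
```

>>> {"op": "arm_command", "data": {
  "series": [
    {"x":36,"y":269,"z":18,"rx":-2.1,"ry":35,"rz":6.8},
    {"x":36,"y":269,"z":18,"rx":-2.1,"ry":35,"rz":6.8},
    {"x":36,"y":269,"z":18,"rx":-2.1,"ry":35,"rz":6.8},
    {"x":36,"y":269,"z":18,"rx":-2.1,"ry":35,"rz":6.8},
    {"x":36,"y":269,"z":18,"rx":-2.1,"ry":35,"rz":6.8},
    {"x":36,"y":269,"z":18,"rx":-2.1,"ry":35,"rz":6.8},
    {"x":36,"y":269,"z":18,"rx":-2.1,"ry":35,"rz":6.8},
    {"x":36,"y":269,"z":18,"rx":-2.1,"ry":35,"rz":6.8},
    {"x":36,"y":269,"z":18,"rx":-2.1,"ry":35,"rz":6.8},
    {"x":36,"y":269,"z":18,"rx":-2.1,"ry":35,"rz":6.8}
  ]
}}

```text
time: 10.35
tool_pos: [0.4887, 0.0431, 0.2337]
tool_rot: [3.139, -0.596, -0.121]
contact_force: [0.9, 0.6, -0.3]
opening: 0.0647
grip_force: 0.0
```

```bash
python3 - <<'E'
from h import *
s=observe();print(s["time"],s["tool_pos"],s["tool_rot"])
V=setpsi(PSI);acc={}
for i in range(3):
    p=read_camera("wrist")
    for q in["valve_axis","lever_grip","pointer_tip"]:
        for d in mark_of(p,q): print(q,round(d["confidence"],2),np.array(d["point"]),V.inv().apply(np.array(d["point"])-AX),proj(p,d["point"])[0].round())
p=read_camera("wrist")
im=p["pixels"].copy()
np.savez("w4.npz",**{k:p[k] for k in("pixels","K","rvec","tvec")})
for q,c in(("lever_grip",(255,0,255)),("pointer_tip",(0,255,0)),("valve_axis",(255,255,255))):
    for d in trace(p,q)[:1]:
        m=d["pixels"].astype(np.uint8);print(q,d["confidence"],m.sum());np.save(f"m_{q}.npy",m)
        cv2.drawContours(im,cv2.findContours(m,0,2)[0],-1,c,1)
cv2.imwrite("pics/w4.png",im)
E
```

```text
10.35 [0.4887 0.0431 0.2337] [ 3.139  -0.5956 -0.1206]
lever_grip 0.95 [ 0.6225 -0.0588  0.1061] [-0.0079 -0.0817  0.0002] [446. 171.]
pointer_tip 0.79 [ 0.6142 -0.0193  0.0793] [-0.034  -0.0435 -0.0143] [385. 205.]
pointer_tip 0.77 [ 0.6154 -0.0146  0.077 ] [-0.0348 -0.0387 -0.0165] [377. 206.]
valve_axis 0.21 [ 0.6231 -0.0577  0.1042] [-0.0086 -0.0805 -0.0016] [442. 172.]
lever_grip 0.82 [ 0.623  -0.0563  0.1065] [-0.0075 -0.0792  0.0004] [441. 171.]
pointer_tip 0.77 [ 0.6157 -0.0185  0.0805] [-0.0322 -0.0425 -0.0141] [382. 203.]
lever_grip 0.59 4915
pointer_tip 0.64 9887
valve_axis 0.9 9960
```

View pics/w4.png

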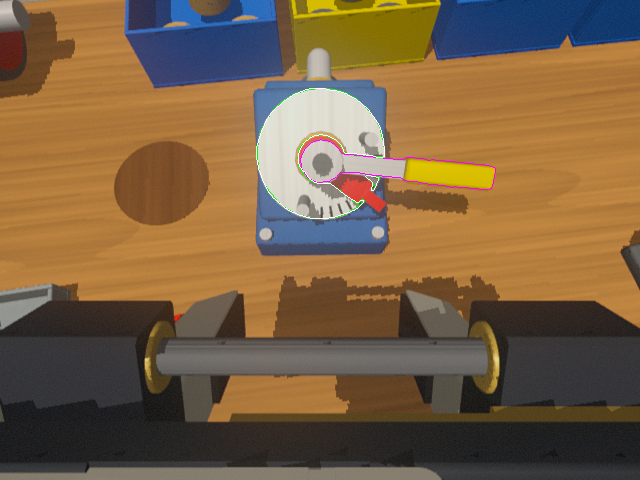

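The picture looks square onto the valve face. It shows the white disc at (321,153), the sleeve at (450,173), the red pointer tip at (383,205) and stop pins at (303,205) and (369,140). Next I measure both angles from the colour masks.

```bash
cat >> h.py <<'E'
def toplane(p,px,h,V,ax=AX):
    """pixels -> coordinates in valve frame on plane z=h"""
    px=np.array(px,float).reshape(-1,1,2)
    n=cv2.undistortPoints(px,p["K"],None).reshape(-1,2)
    Rc=R.from_rotvec(np.ravel(p["rvec"])).inv(); c=V.inv().apply(Rc.apply(-np.ravel(p["tvec"]))-ax)
    d=V.inv().apply(Rc.apply(np.c_[n,np.ones(len(n))]))
    return c+d*((h-c[2])/d[:,2])[:,None]
def blob(p,kind,c,rad):
    hsv=cv2.cvtColor(p["pixels"],cv2.COLOR_BGR2HSV);H,S,Vv=cv2.split(hsv)
    m=((H>22)&(H<34)&(S>190)&(Vv>100)) if kind=="yellow" else (((H<6)|(H>174))&(S>170)&(Vv>60))
    m=m.astype(np.uint8); k=np.zeros_like(m); cv2.circle(k,tuple(int(a) for a in c),rad,1,-1)
    n,l,st,_=cv2.connectedComponentsWithStats(m*k)
    i=1+np.argmax(st[1:,4]); y,x=np.nonzero(l==i); return np.c_[x,y]
def ang(v): return np.degrees(np.arctan2(-v[1],-v[0]))
def line(P):
    vx,vy,x0,y0=cv2.fitLine(P[:,:2].astype(np.float32),cv2.DIST_L2,0,.01,.01).ravel()
    if vx*x0+vy*y0<0: vx,vy=-vx,-vy
    return ang((vx,vy)),np.array([x0,y0]),x0*-vy+y0*vx
E
python3 - <<'E'
from h import *
p=dict(np.load("w4.npz"))
V=setpsi(np.radians(-6.9))
hsv=cv2.cvtColor(p["pixels"],cv2.COLOR_BGR2HSV)
m=((hsv[...,1]<60)&(hsv[...,2]>170)).astype(np.uint8); k=np.zeros_like(m);cv2.circle(k,(321,153),75,1,-1)
c=max(cv2.findContours(m*k,0,1)[0],key=cv2.contourArea)
e=cv2.fitEllipse(cv2.convexHull(c));print("disc",e)
for h in(-.045,-.040,-.035): 
    P=toplane(p,cv2.convexHull(c),h,V);print(h,cv2.minEnclosingCircle(P[:,:2].astype(np.float32)))
print("knob",toplane(p,[321,162],.009,V),toplane(p,[321,162],.02,V))
for h in(.0,.009):
    P=toplane(p,blob(p,"yellow",(450,173),60),h,V);print("lev",h,line(P),P[:,1].min(),P[:,1].max())
for h in(-.0165,-.014):
    B=blob(p,"red",(365,195),32);P=toplane(p,B,h,V);print("ptr",h,len(B),line(P),P[np.argmax(np.hypot(P[:,0],P[:,1]))])
print("corners",toplane(p,[[256,253],[387,253]],-.09,V))
i=p["pixels"][60:270,220:520];cv2.imwrite("pics/w4c.png",cv2.resize(i,None,fx=2.6,fy=2.6,interpolation=cv2.INTER_CUBIC))
E
```

```text
disc ((324.2138977050781, 154.4115447998047), (130.04489135742188, 139.47125244140625), 106.31962585449219)
-0.045 ((-0.0012801829725503922, -0.002530505880713463), 0.0543459914624691)
-0.04 ((-0.0009429450146853924, -0.0024558715522289276), 0.053511690348386765)
-0.035 ((-0.0006057070568203926, -0.0023812372237443924), 0.05267738550901413)
knob [[-0.001   0.0016  0.009 ]] [[-0.0002  0.0017  0.02  ]]
lev 0.0 (np.float32(84.03877), array([-0.0097, -0.0855], dtype=float32), np.float32(-0.000811154)) -0.11646190584631945 -0.05522067243256312
lev 0.009 (np.float32(84.03877), array([-0.0088, -0.0827], dtype=float32), np.float32(-0.00013301056)) -0.11264519309244456 -0.053371732177279516
ptr -0.0165 662 (np.float32(60.76409), array([-0.0253, -0.0284], dtype=float32), np.float32(-0.008248453)) [-0.0378 -0.0418 -0.0165]
ptr -0.014 662 (np.float32(60.76409), array([-0.0249, -0.0281], dtype=float32), np.float32(-0.008036627)) [-0.0373 -0.0414 -0.014 ]
corners [[-0.0934  0.063  -0.09  ]
 [-0.0937 -0.061  -0.09  ]]
```

View pics/w4c.png

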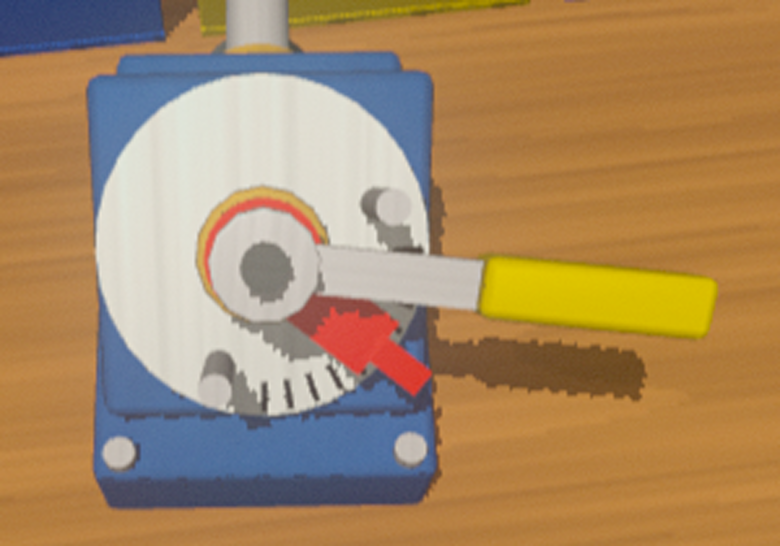

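```bash
python3 - <<'E'
from h import *
p=dict(np.load("w4.npz"));V=setpsi(np.radians(-6.9))
B=blob(p,"red",(365,195),36)
for h in(-.0165,-.014):
    P=toplane(p,B,h,V);r=np.hypot(P[:,0],P[:,1]);print(h,r.max(),len(r))
    for lo in(.040,.044,.047):
        Q=P[r>lo];print(lo,len(Q),line(Q),"via axis",ang(Q[:,:2].mean(0)), "via knob",ang(Q[:,:2].mean(0)-[-.001,.0016]))
print("crop pts",toplane(p,[[365.4,195.4],[381.9,207.7]],-.014,V))
E
```

```text
-0.0165 0.05638244867856324 662
0.04 236 (np.float32(56.274727), array([-0.0307, -0.0367], dtype=float32), np.float32(-0.0051577035)) via axis 50.08767641566652 via knob 52.20813923471916
0.044 173 (np.float32(55.490486), array([-0.032 , -0.0386], dtype=float32), np.float32(-0.0045377053)) via axis 50.29518335701604 via knob 52.318709252292145
0.047 130 (np.float32(59.998577), array([-0.0329, -0.0398], dtype=float32), np.float32(-0.00861745)) via axis 50.39774440252489 via knob 52.35976924184885
-0.014 0.0557760455839994 662
0.04 224 (np.float32(55.18021), array([-0.0305, -0.0367], dtype=float32), np.float32(-0.004055038)) via axis 50.30878020311485 via knob 52.4308568519739
0.044 165 (np.float32(55.454296), array([-0.0317, -0.0384], dtype=float32), np.float32(-0.0043397956)) via axis 50.459966526927914 via knob 52.491857146016166
0.047 122 (np.float32(67.4689), array([-0.0327, -0.0397], dtype=float32), np.float32(-0.014977588)) via axis 50.52572210463325 via knob 52.496458595671164
crop pts [[-0.0266 -0.0305 -0.014 ]
 [-0.0356 -0.0428 -0.014 ]]
```

```bash
cat >> h.py <<'E'
V=setpsi(np.radians(-6.9)); AX=AX+V.apply([-.0003,.0016,0])
def lv(th,h,r=.088):
    """TCP pose for the lever at th degrees, grasp point h above mid-height"""
    Q=V*R.from_euler("z",th,degrees=True)
    return AX+Q.apply([-r,0,.047+h]),Q*FLIP
E
python3 - <<'E'
from h import *
print(observe()["qpos"],AX)
delta(*lv(84,.064))
E
```

```text
[-0.0473  0.1659  2.1013 -0.1607  0.283   1.7873] [0.6389 0.0231 0.1103]
xyz [45.  87.9 76.7] r [ -0.44   0.83 -84.09]
```

```bash
cat >> h.py <<'E'
def cage(th,up=0.,r=.1,tilt=15,h=.002):
    """TCP pose with the fingers astride the lever at th (deg); tool leans tilt towards robot"""
    l=(V*R.from_euler("z",th,degrees=True)).apply([-1,0,0]); n=V.apply([0,0,1])
    z=-(R.from_euler("z",-6.9,degrees=True)*R.from_euler("y",-tilt,degrees=True)).apply([0,0,1])
    y=-np.cross(z,l)*-1; y/=np.linalg.norm(y); y=-y
    x=np.cross(y,z); Q=R.from_matrix(np.c_[x,y,z])
    return AX+r*l+h*n-z*(.047+up),Q
E
python3 - <<'E'
from h import *
for t in(84,40,0):
    p,Q=cage(t);print(t,p,Q.as_matrix().round(2).tolist())
delta(*cage(84,.07))
s=observe();print(s["time"])
E
```

```text
84 [ 0.6053 -0.073   0.1514] [[0.21, 0.94, 0.26], [0.98, -0.21, -0.03], [0.03, 0.26, -0.97]]
40 [ 0.5557 -0.0316  0.1134] [[0.8, 0.55, 0.26], [0.57, -0.82, -0.03], [0.19, 0.17, -0.97]]
0 [0.5444 0.0346 0.1   ] [[0.96, -0.12, 0.26], [-0.12, -0.99, -0.03], [0.26, 0.0, -0.97]]
xyz [83.8 99.8 75.2] r [ 14.26 -15.42 -83.63]
11.15
```

>>> {"op": "arm_command", "data": {
  "series": [
    {"x":84,"y":100,"z":75,"rx":14.3,"ry":-15.4,"rz":-83.6},
    {"x":84,"y":100,"z":75,"rx":14.3,"ry":-15.4,"rz":-83.6},
    {"x":84,"y":100,"z":75,"rx":14.3,"ry":-15.4,"rz":-83.6},
    {"x":84,"y":100,"z":75,"rx":14.3,"ry":-15.4,"rz":-83.6},
    {"x":84,"y":100,"z":75,"rx":14.3,"ry":-15.4,"rz":-83.6},
    {"x":84,"y":100,"z":75,"rx":14.3,"ry":-15.4,"rz":-83.6},
    {"x":84,"y":100,"z":75,"rx":14.3,"ry":-15.4,"rz":-83.6},
    {"x":84,"y":100,"z":75,"rx":14.3,"ry":-15.4,"rz":-83.6},
    {"x":84,"y":100,"z":75,"rx":14.3,"ry":-15.4,"rz":-83.6},
    {"x":84,"y":100,"z":75,"rx":14.3,"ry":-15.4,"rz":-83.6},
    {"x":84,"y":100,"z":75,"rx":14.3,"ry":-15.4,"rz":-83.6},
    {"x":84,"y":100,"z":75,"rx":14.3,"ry":-15.4,"rz":-83.6},
    {"x":84,"y":100,"z":75,"rx":14.3,"ry":-15.4,"rz":-83.6}
  ]
}}

```text
time: 12.45
tool_pos: [0.5877, -0.0708, 0.2192]
tool_rot: [2.881, -0.026, 1.356]
contact_force: [-0.3, -0.5, 1.3]
opening: 0.0648
grip_force: 0.0
```

```bash
python3 - <<'E'
from h import *
read_camera("wrist");s=observe();print(s["time"],s["qpos"]);delta(*cage(84,.07));delta(*cage(84,0))
p=read_camera("wrist");cv2.imwrite("pics/w5.png",p["pixels"])
E
```

```text
12.5 [-0.2661  0.4249  1.6401  0.0531  0.8183 -0.0764]
xyz [-0.1 -0.2  0.1] r [-0.   -0.07 -0.13]
xyz [-0.2 -0.2 70.1] r [-0.   -0.07 -0.13]
```

View pics/w5.png

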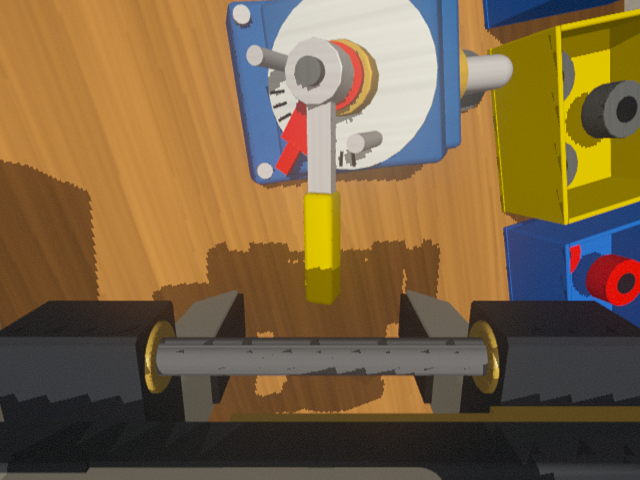

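The sleeve at (322,245) is centred between the fingers. Descend astride it, then narrow the fingers.

>>> {"op": "arm_command", "data": {
  "series": [
    {"x":0,"y":0,"z":30,"rx":0,"ry":0,"rz":0},
    {"x":0,"y":0,"z":55,"rx":0,"ry":0,"rz":0},
    {"x":0,"y":0,"z":70,"rx":0,"ry":0,"rz":0},
    {"x":0,"y":0,"z":70,"rx":0,"ry":0,"rz":0},
    {"x":0,"y":0,"z":70,"rx":0,"ry":0,"rz":0}
  ],
  "hand": 50
}}

```text
time: 13.05
tool_pos: [0.6054, -0.0731, 0.152]
tool_rot: [2.881, -0.027, 1.354]
contact_force: [-0.2, -0.8, 0.4]
opening: 0.0499
grip_force: 0.0
```

>>> {"op": "arm_command", "data": {
  "series": [
    {"x":0,"y":0,"z":0,"rx":0,"ry":0,"rz":0},
    {"x":0,"y":0,"z":0,"rx":0,"ry":0,"rz":0},
    {"x":0,"y":0,"z":0,"rx":0,"ry":0,"rz":0}
  ],
  "hand": 32,
  "squeeze": 10
}}

```text
time: 13.35
tool_pos: [0.6055, -0.0731, 0.1526]
tool_rot: [2.88, -0.026, 1.355]
contact_force: [-0.2, 0.1, 0.2]
opening: 0.0334
grip_force: 0.0
```

```bash
python3 - <<'E'
from h import *
s=observe();print(s["time"],s["qpos"],s["opening"],s["contact_force"]);p0,Q0=cage(84)
delta(p0,Q0)
R0=R.from_euler("xyz",s["tool_rot"])
for t in range(80,3,-5): print(t,end=" ");delta(*cage(t),P0=p0,R0=Q0)
E
```

```text
13.35 [-0.2612  0.538   1.6623  0.059   0.6816 -0.0831] 0.03340697683263354 [-0.1603  0.0954  0.2463]
xyz [-0.  -0.6  1.1] r [ 0.07 -0.05 -0.02]
80 xyz [ 0.3 -6.6  2.4] r [0.   0.   3.77]
75 xyz [  1.4 -14.7   5.3] r [ 0.   -0.    8.49]
70 xyz [  3.3 -22.7   8.1] r [ 0.   -0.   13.24]
65 xyz [  5.8 -30.6  10.9] r [ 0.   -0.   18.02]
60 xyz [  9.1 -38.2  13.5] r [ 0.    0.   22.84]
55 xyz [ 13.1 -45.6  16. ] r [ 0.   0.  27.7]
50 xyz [ 17.8 -52.6  18.4] r [ 0.   -0.   32.62]
45 xyz [ 23.  -59.2  20.6] r [ 0.   -0.   37.58]
40 xyz [ 28.9 -65.3  22.6] r [-0.  -0.  42.6]
35 xyz [ 35.3 -71.   24.4] r [ 0.   -0.   47.67]
30 xyz [ 42.2 -76.1  26. ] r [-0.   -0.   52.79]
25 xyz [ 49.5 -80.6  27.4] r [-0.   -0.   57.97]
20 xyz [ 57.2 -84.5  28.6] r [-0.   -0.   63.19]
15 xyz [ 65.3 -87.8  29.5] r [-0.   -0.   68.44]
10 xyz [ 73.6 -90.4  30.1] r [ 0.   -0.   73.73]
5 xyz [ 82.1 -92.3  30.5] r [-0.    0.   79.04]
```

>>> {"op": "arm_command", "data": {
  "series": [
    {"x":0.3,"y":-6.6,"z":2.4,"rx":0,"ry":0,"rz":3.8},
    {"x":1.4,"y":-14.7,"z":5.3,"rx":0,"ry":0,"rz":8.5},
    {"x":3.3,"y":-22.7,"z":8.1,"rx":0,"ry":0,"rz":13.2},
    {"x":5.8,"y":-30.6,"z":10.9,"rx":0,"ry":0,"rz":18},
    {"x":9.1,"y":-38.2,"z":13.5,"rx":0,"ry":0,"rz":22.8},
    {"x":13.1,"y":-45.6,"z":16,"rx":0,"ry":0,"rz":27.7},
    {"x":17.8,"y":-52.6,"z":18.4,"rx":0,"ry":0,"rz":32.6},
    {"x":23,"y":-59.2,"z":20.6,"rx":0,"ry":0,"rz":37.6},
    {"x":28.9,"y":-65.3,"z":22.6,"rx":0,"ry":0,"rz":42.6},
    {"x":35.3,"y":-71,"z":24.4,"rx":0,"ry":0,"rz":47.7},
    {"x":42.2,"y":-76.1,"z":26,"rx":0,"ry":0,"rz":52.8},
    {"x":49.5,"y":-80.6,"z":27.4,"rx":0,"ry":0,"rz":58},
    {"x":57.2,"y":-84.5,"z":28.6,"rx":0,"ry":0,"rz":63.2},
    {"x":65.3,"y":-87.8,"z":29.5,"rx":0,"ry":0,"rz":68.4},
    {"x":73.6,"y":-90.4,"z":30.1,"rx":0,"ry":0,"rz":73.7},
    {"x":73.6,"y":-90.4,"z":30.1,"rx":0,"ry":0,"rz":73.7}
  ]
}}

```text
time: 14.95
tool_pos: [0.5438, 0.0177, 0.1017]
tool_rot: [3.093, -0.258, 0.072]
contact_force: [0.5, 0.1, -0.3]
opening: 0.032
grip_force: 0.0
```

```bash
python3 - <<'E'
from h import *
p=read_camera("wrist");s=observe();print(s["time"],s["qpos"],s["opening"],s["contact_force"],s["torque"])
delta(*cage(10))
for t in(6,3,1,-1,-3,-5,-7): print(t,end=" ");delta(*cage(t),P0=cage(10)[0],R0=cage(10)[1])
cv2.imwrite("pics/w6.png",p["pixels"])
for h in(0.,.009):
    B=blob(p,"yellow",(322,245),110);print(len(B),line(toplane(p,B,h,V,AX)))
E
```

```text
15.0 [-0.1078  0.5289  1.8849 -0.0049  0.4657  1.399 ] 0.03216952323167272 [ 0.2151  0.2267 -0.0823] [ 0.0975  0.1598 -0.0138]
xyz [-0.4  0.2  0.7] r [-0.06 -0.03  0.17]
6 xyz [ 0.4 -7.   0.3] r [0.   0.   4.25]
3 xyz [  1.  -12.2   0.5] r [-0.    0.    7.44]
1 xyz [  1.5 -15.6   0.5] r [0.   0.   9.56]
-1 xyz [  2.1 -19.    0.5] r [-0.    0.   11.69]
-3 xyz [  2.9 -22.5   0.5] r [-0.    0.   13.82]
-5 xyz [  3.8 -25.8   0.4] r [ 0.    0.   15.95]
-7 xyz [  4.7 -29.2   0.3] r [ 0.    0.   18.07]
4245 (np.float32(14.883053), array([-0.0789, -0.0183], dtype=float32), np.float32(-0.002542505))
4245 (np.float32(14.883055), array([-0.071 , -0.0171], dtype=float32), np.float32(-0.0016882699))
```

View pics/w6.png

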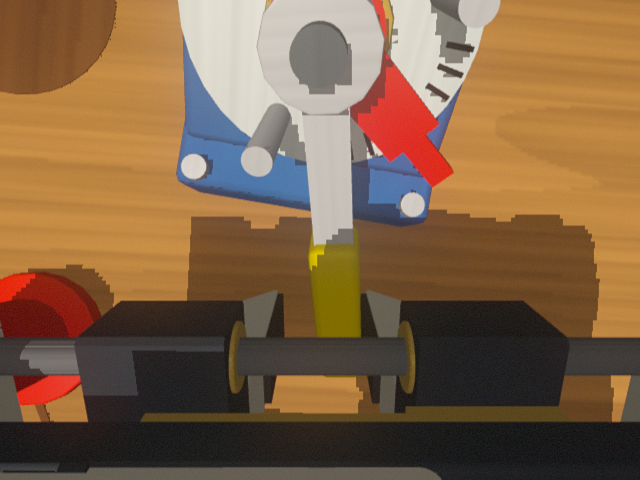

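The lever is at about 14°. The stop pin is at (262,145) and the red pointer is clear at (420,150). I'll finish closing in small steps.

>>> {"op": "arm_command", "data": {
  "series": [
    {"x":0.4,"y":-7,"z":0.3,"rx":0,"ry":0,"rz":4.2},
    {"x":1,"y":-12.2,"z":0.5,"rx":0,"ry":0,"rz":7.4},
    {"x":1.5,"y":-15.6,"z":0.5,"rx":0,"ry":0,"rz":9.6},
    {"x":2.1,"y":-19,"z":0.5,"rx":0,"ry":0,"rz":11.7},
    {"x":2.9,"y":-22.5,"z":0.5,"rx":0,"ry":0,"rz":13.8},
    {"x":2.9,"y":-22.5,"z":0.5,"rx":0,"ry":0,"rz":13.8},
    {"x":2.9,"y":-22.5,"z":0.5,"rx":0,"ry":0,"rz":13.8}
  ]
}}

```text
time: 15.7
tool_pos: [0.5452, 0.0396, 0.1006]
tool_rot: [-3.127, -0.261, -0.175]
contact_force: [-0.1, -1.3, 0.4]
opening: 0.0321
grip_force: 0.1
```

>>> {"op": "arm_command", "data": {
  "series": [
    {"x":0,"y":-1.5,"z":0,"rx":0,"ry":0,"rz":0},
    {"x":0,"y":-1.5,"z":0,"rx":0,"ry":0,"rz":0}
  ]
}}

```text
time: 15.9
tool_pos: [0.5453, 0.0411, 0.1005]
tool_rot: [-3.126, -0.261, -0.177]
contact_force: [-0.4, -2.0, 0.4]
opening: 0.0321
grip_force: 1.1
```

>>> {"op": "arm_command", "data": {
  "series": [
    {"x":0,"y":-1.5,"z":0,"rx":0,"ry":0,"rz":0},
    {"x":0,"y":-1.5,"z":0,"rx":0,"ry":0,"rz":0}
  ]
}}

```text
time: 16.1
tool_pos: [0.5454, 0.0416, 0.1005]
tool_rot: [-3.128, -0.26, -0.176]
contact_force: [-2.7, -9.5, 1.5]
opening: 0.0319
grip_force: 5.1
```

```bash
cat > lev.py <<'E'
from h import *
from scipy.optimize import least_squares
def levang(p,c=(322,245),rad=120):
    B=blob(p,"yellow",c,rad); return len(B),[line(toplane(p,B,h,V,AX))[::2] for h in(0.,.009)]
E
python3 - <<'E'
from lev import *
p=read_camera("wrist");s=observe();print(s["time"],s["contact_force"],s["torque"],s["opening"],levang(p))
for t in(-3,-5): delta(*cage(t))
E
```

```text
16.15 [-1.7014 -9.8618  2.2078] [-1.5385  0.4542 -0.371 ] 0.032388709677306816 (4165, [(np.float32(0.85595113), np.float32(-6.187486e-05)), (np.float32(0.8559511), np.float32(-0.00027608895))])
xyz [-0.   1.9  0.4] r [0.04 0.06 0.08]
xyz [ 0.  -1.6  0.3] r [0.04 0.06 2.21]
```

It is against its stop: reaction 10 N, measured angle 0.9°. Hold briefly, then compute the opening arc.

>>> {"op": "arm_command", "data": {
  "series": [
    {"x":0,"y":-0.5,"z":0,"rx":0,"ry":0,"rz":0},
    {"x":0,"y":-0.5,"z":0,"rx":0,"ry":0,"rz":0},
    {"x":0,"y":-0.5,"z":0,"rx":0,"ry":0,"rz":0},
    {"x":0,"y":-0.5,"z":0,"rx":0,"ry":0,"rz":0}
  ]
}}

```text
time: 16.55
tool_pos: [0.5454, 0.0417, 0.1005]
tool_rot: [-3.128, -0.26, -0.177]
contact_force: [-2.9, -12.5, 1.5]
opening: 0.0319
grip_force: 6.3
```

```bash
python3 - <<'E'
from lev import *
s=observe();print(s["time"],s["contact_force"])
p0,Q0=cage(-3);p0=p0+Q0.apply([0,-.003,0])
for t in[0,4,8,12,16,20,24,28,32,36,40,44,48,51]: print(t,end=" ");delta(*cage(t),P0=p0,R0=Q0)
E
```

```text
16.55 [ -2.9362 -12.5088   1.4947]
0 xyz [0.2 8.2 0. ] r [-0.   -0.   -3.19]
4 xyz [ 0.8 15.2 -0. ] r [ 0.   -0.   -7.45]
8 xyz [ 1.9 22.1 -0.3] r [  0.   -0.  -11.7]
12 xyz [ 3.4 28.9 -0.7] r [  0.    -0.   -15.94]
16 xyz [ 5.3 35.6 -1.3] r [  0.    -0.   -20.16]
20 xyz [ 7.7 42.1 -2. ] r [  0.    -0.   -24.36]
24 xyz [10.5 48.4 -2.9] r [  0.    -0.   -28.54]
28 xyz [13.8 54.5 -4. ] r [  0.    -0.   -32.69]
32 xyz [17.4 60.3 -5.2] r [  0.    -0.   -36.81]
36 xyz [21.4 65.9 -6.5] r [  0.   -0.  -40.9]
40 xyz [25.7 71.2 -8. ] r [  0.    -0.   -44.96]
44 xyz [30.4 76.1 -9.6] r [  0.    -0.   -48.97]
48 xyz [ 35.3  80.7 -11.3] r [  0.    -0.   -52.96]
51 xyz [ 39.3  83.9 -12.6] r [  0.    -0.   -55.92]
```

>>> {"op": "arm_command", "data": {
  "series": [
    {"x":0.2,"y":8.2,"z":0,"rx":0,"ry":0,"rz":-3.2},
    {"x":0.8,"y":15.2,"z":0,"rx":0,"ry":0,"rz":-7.4},
    {"x":1.9,"y":22.1,"z":-0.3,"rx":0,"ry":0,"rz":-11.7},
    {"x":3.4,"y":28.9,"z":-0.7,"rx":0,"ry":0,"rz":-15.9},
    {"x":5.3,"y":35.6,"z":-1.3,"rx":0,"ry":0,"rz":-20.2},
    {"x":7.7,"y":42.1,"z":-2,"rx":0,"ry":0,"rz":-24.4},
    {"x":10.5,"y":48.4,"z":-2.9,"rx":0,"ry":0,"rz":-28.5},
    {"x":13.8,"y":54.5,"z":-4,"rx":0,"ry":0,"rz":-32.7},
    {"x":17.4,"y":60.3,"z":-5.2,"rx":0,"ry":0,"rz":-36.8},
    {"x":21.4,"y":65.9,"z":-6.5,"rx":0,"ry":0,"rz":-40.9},
    {"x":25.7,"y":71.2,"z":-8,"rx":0,"ry":0,"rz":-45},
    {"x":30.4,"y":76.1,"z":-9.6,"rx":0,"ry":0,"rz":-49},
    {"x":35.3,"y":80.7,"z":-11.3,"rx":0,"ry":0,"rz":-53},
    {"x":39.3,"y":83.9,"z":-12.6,"rx":0,"ry":0,"rz":-55.9},
    {"x":39.3,"y":83.9,"z":-12.6,"rx":0,"ry":0,"rz":-55.9}
  ]
}}

```text
time: 18.05
tool_pos: [0.5653, -0.0457, 0.1214]
tool_rot: [2.933, -0.157, 0.817]
contact_force: [-1.5, -0.1, 0.0]
opening: 0.032
grip_force: 0.2
```

```bash
python3 - <<'E'
from lev import *
p=read_camera("wrist");s=observe();print(s["time"],s["contact_force"],s["opening"],levang(p))
delta(*cage(51))
for t in(53,55,57): print(t,end=" ");delta(*cage(t),P0=cage(51)[0],R0=cage(51)[1])
cv2.imwrite("pics/w7.png",p["pixels"])
np.savez("w7.npz",**{k:p[k] for k in("pixels","K","rvec","tvec")})
E
```

```text
18.1 [ 0.4056  0.1784 -0.2046] 0.03199514392720393 (5454, [(np.float32(44.65035), np.float32(0.0024454072)), (np.float32(44.65035), np.float32(0.004691366))])
xyz [-0.5  0.4  0.1] r [-0.06 -0.02 -0.05]
53 xyz [-0.1  3.4 -0.9] r [ 0.   -0.   -1.97]
55 xyz [-0.2  6.7 -1.9] r [-0.    0.   -3.93]
57 xyz [-0.1 10.1 -2.9] r [ 0.   -0.   -5.88]
```

View pics/w7.png

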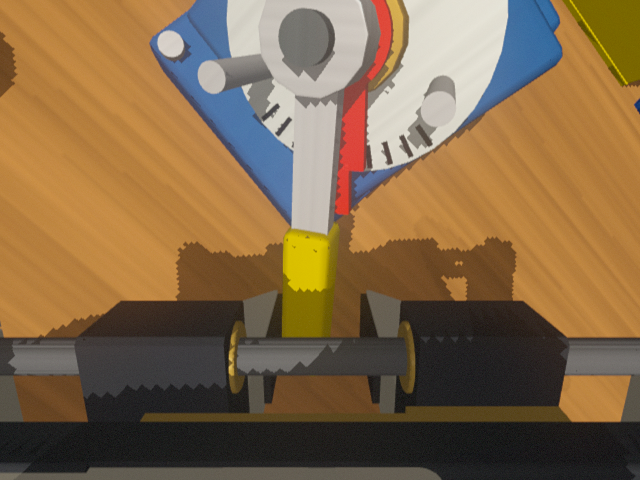

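The lever is at about 46°, with the red pointer (345,150) just beyond it. I'll open it another 5–6°, then back off and check from the axis view.

>>> {"op": "arm_command", "data": {
  "series": [
    {"x":-0.1,"y":3.4,"z":-0.9,"rx":0,"ry":0,"rz":-2},
    {"x":-0.2,"y":6.7,"z":-1.9,"rx":0,"ry":0,"rz":-3.9},
    {"x":-0.1,"y":9.5,"z":-2.8,"rx":0,"ry":0,"rz":-5.6},
    {"x":-0.1,"y":9.5,"z":-2.8,"rx":0,"ry":0,"rz":-5.6},
    {"x":-0.1,"y":9.5,"z":-2.8,"rx":0,"ry":0,"rz":-5.6}
  ]
}}

```text
time: 18.6
tool_pos: [0.5709, -0.052, 0.1259]
tool_rot: [2.919, -0.137, 0.912]
contact_force: [-0.5, 1.0, -1.8]
opening: 0.0319
grip_force: 0.9
```

>>> {"op": "arm_command", "data": {
  "series": [
    {"x":0,"y":-4,"z":0,"rx":0,"ry":0,"rz":0},
    {"x":0,"y":-4,"z":0,"rx":0,"ry":0,"rz":0},
    {"x":0,"y":-4,"z":0,"rx":0,"ry":0,"rz":0}
  ],
  "hand": 50
}}

```text
time: 18.9
tool_pos: [0.5683, -0.0497, 0.1256]
tool_rot: [2.917, -0.137, 0.913]
contact_force: [0.6, -0.4, 0.3]
opening: 0.0486
grip_force: 0.0
```

>>> {"op": "arm_command", "data": {
  "series": [
    {"x":0,"y":-4,"z":-40,"rx":0,"ry":0,"rz":0},
    {"x":0,"y":-4,"z":-80,"rx":0,"ry":0,"rz":0},
    {"x":0,"y":-4,"z":-110,"rx":0,"ry":0,"rz":0},
    {"x":0,"y":-4,"z":-110,"rx":0,"ry":0,"rz":0}
  ]
}}

```text
time: 19.3
tool_pos: [0.5383, -0.0443, 0.2354]
tool_rot: [2.91, -0.14, 0.914]
contact_force: [-0.6, 0.2, 0.5]
opening: 0.0499
grip_force: 0.0
```

```bash
python3 - <<'E'
from lev import *
s=observe();print(s["time"],s["qpos"],s["tool_pos"])
delta([.4887,.0431,.2337],R.from_euler("xyz",[3.139,-.5956,-.1206]))
E
```

```text
19.3 [-0.2388  0.3161  1.7625  0.044   0.795   0.4075] [ 0.5383 -0.0443  0.2354]
xyz [ 38.3 -91.7 -14.3] r [-9.62 16.92 57.85]
```

>>> {"op": "arm_command", "data": {
  "series": [
    {"x":38,"y":-92,"z":-14,"rx":-9.6,"ry":16.9,"rz":57.8},
    {"x":38,"y":-92,"z":-14,"rx":-9.6,"ry":16.9,"rz":57.8},
    {"x":38,"y":-92,"z":-14,"rx":-9.6,"ry":16.9,"rz":57.8},
    {"x":38,"y":-92,"z":-14,"rx":-9.6,"ry":16.9,"rz":57.8},
    {"x":38,"y":-92,"z":-14,"rx":-9.6,"ry":16.9,"rz":57.8},
    {"x":38,"y":-92,"z":-14,"rx":-9.6,"ry":16.9,"rz":57.8},
    {"x":38,"y":-92,"z":-14,"rx":-9.6,"ry":16.9,"rz":57.8},
    {"x":38,"y":-92,"z":-14,"rx":-9.6,"ry":16.9,"rz":57.8},
    {"x":38,"y":-92,"z":-14,"rx":-9.6,"ry":16.9,"rz":57.8},
    {"x":38,"y":-92,"z":-14,"rx":-9.6,"ry":16.9,"rz":57.8},
    {"x":38,"y":-92,"z":-14,"rx":-9.6,"ry":16.9,"rz":57.8}
  ]
}}

```text
time: 20.4
tool_pos: [0.4874, 0.0432, 0.2295]
tool_rot: [3.139, -0.586, -0.119]
contact_force: [0.5, 0.2, 0.0]
opening: 0.0498
grip_force: 0.0
```

```bash
python3 - <<'E'
from lev import *
read_camera("wrist");p=read_camera("wrist");s=observe();print(s["time"],s["tool_pos"],levang(p,(390,230),70))
np.savez("w8.npz",**{k:p[k] for k in("pixels","K","rvec","tvec")})
im=p["pixels"].copy()
B=blob(p,"yellow",(390,230),70);P=toplane(p,B,.007,V,AX);print("via axis",ang(P.mean(0)))
# fans of model lines: pointer plane
O=dict(np.load("w4.npz"));
for a in(48,52,56):
    t=np.radians(a);q=lambda r,h:AX+V.apply([-r*np.cos(t),-r*np.sin(t),h])
    print(a,proj(p,[q(.056,-.014),q(.115,.009)]).round(1).tolist(),"old",proj(O,[q(.056,-.014)]).round(1).tolist())
cv2.imwrite("pics/w8c.png",cv2.resize(im[80:290,240:500],None,fx=2.8,fy=2.8,interpolation=cv2.INTER_CUBIC))
E
```

```text
20.5 [0.4873 0.0432 0.2295] (1923, [(np.float32(52.18106), np.float32(0.00021493807)), (np.float32(52.18106), np.float32(0.0006365888))])
via axis 52.54718554789334
48 [[380.9, 203.5], [446.2, 266.0]] old [[378.0, 210.6]]
52 [[384.5, 199.4], [454.5, 257.6]] old [[381.6, 206.5]]
56 [[388.0, 195.0], [462.3, 248.6]] old [[385.0, 202.2]]
```

View pics/w8c.png

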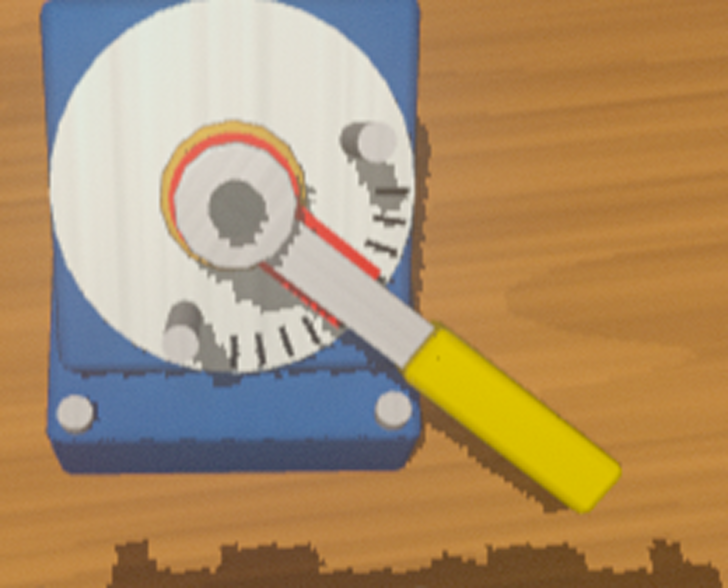

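The lever (52.3° measured) lies over the pointer (52.4°). Red shows evenly along both lever edges at (345,240) and (300,300), parallel to the lever. I'll check the seat and hand in.

```bash
python3 - <<'E'
from h import *
look("top",["seat","tin"]);s=observe();print(s["time"],np.abs(s["qvel"]).max())
print(hand_in())
E
```

```text
top seat 0.63 [ 0.4485  0.3128 -0.0037] [199. 231.]
top seat 0.55 [0.5379 0.1577 0.0003] [255. 200.]
top tin 0.56 [ 0.526   0.3355 -0.0014] [192. 204.]
20.65 0.0034927111137557556
the job is handed in; nothing more can be done
None
```

The job is handed in at 20.7 s, but no verdict came back: the seat stands in the tray's empty pocket, and the lever was shut against its stop, then opened to about 52.3°, in line with the red pointer at about 52.4°.

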